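Break the seal of a bench dry box and hold it ajar

ROBOT

A 6-joint arm with a two-finger parallel gripper is mounted at the origin on a cart in front of the work surface, level with it; the furniture and walls round the work are solid. World frame = base frame: x ahead of the robot, y to its left, z up, the work surface at z = 0. Lengths are in mm, angles in degrees, forces in N, time in s.
With the tool pointing down it reaches from about 300 to 825 mm from the base axis. Payload 5.4 kg.
Tool frame: the origin (TCP) lies at the very end of the fingers, on their centre line; the grasp point (between the pads) lies 19 mm behind it; z points along the fingers, y is the line along which they close (so a half turn about z gives the same grasp; the last joint's range is limited). The gripper opens to 92 mm and grips with 3 to 60 N. Pads are 20 mm wide; open, the fingers measure 128 mm over their backs; the gripper's body (75 mm by 189 mm) begins 69 mm behind the grasp point.
Start: joints at [58.78, 9.076, 91.501, -0, 79.423, -12.038], TCP at [188.943, 543.053, 214.601] pointing down, gripper open.
Joint ranges: [-166.64, 166.64], [-54.1, 131.32], [10.49, 154.53], [-73.88, 253.88], [9.74, 151.15], [-171.62, 171.62]. Speed limits (degrees/s): [147.25, 147.25, 180, 180, 180, 180].

INTERFACE

Orientations are given as [roll, pitch, yaw] about the fixed x, y, z axes, in that order (R = Rz(yaw) Ry(pitch) Rx(roll)).
In Python, from station import robot gives the robot as it stands.
- The arm moves only by the shell command python3 -m inch 'ROWS' [FORCE]. ROWS is JSON, a list of rows, each an object of numbers: "ax", "ay", "az": the turn, a rotation vector about the tool's x, y, z in units of 6 degrees (1.0 is 6 degrees); "dx", "dy", "dz": the shift along the tool's x, y, z in units of 40 mm (1.0 is 40 mm); "fingers": the closure, from 0 (fully open) to 1 (shut). In form: [{"ax": .., "ay": .., "az": .., "dx": .., "dy": .., "dz": .., "fingers": ..}, ...]. A call has 1 to 10 rows; each row is the pose to reach, as a shift and turn from the pose commanded when the call began, along the tool's axes at that moment; what a row does not reach only later rows make up. A row lasts 1/12 s, in which the tool goes at most 41.7 mm and 7.16 degrees, less where a joint would pass 70% of its speed; a pose out of reach is approached as far as the arm can. A call with a gripper value outside its range is refused whole. The fingers move at their own pace and stop on an object; FORCE is the grip in N (left out, the last holds). Time passes only in rows, so rows that repeat a pose let the fingers close. It gives the time, the measured TCP pose, the force, the opening and the grip force at its end, in the units of the state.
- robot.read_state(): the state, without advancing time (a new reading comes with each control period).
- robot.get_image(name): name is "scene" or "top"; returns a dict with "img" (384x512x3 uint8, red, green, blue), "intrinsics" (3x3 intrinsics, pixels), "dist" ([k1, k2, p1, p2, k3] as OpenCV has them; the pictures are not rectified), "R" (3x3) and "t" (3): a world point X has camera coordinates R X + t. Camera axes: x right, y down, z forward; pixel columns grow to the right and rows downward; lengths in mm; the calibration is good to about 2 mm. A picture is of the moment at which its call begins. There is no depth.
- robot.finish_job(): hands the job in; it is judged then, once.
The state is a dict: "time": time; "q": joint angles; "joint_vel": joint speeds; "effort": joint torques, N m; "position": TCP position; "tool_rot": TCP orientation; "ft_force": force on the tool from outside, world axes, zero at the start; "ft_torque": the same for the moment, N m; "finger_gap": finger opening in mm; "gripper_force": force on a finger pad.
Only numpy, scipy, OpenCV 4.12 (cv2) and the standard library are available. Lean on these libraries where they do the work, as an engineer would, in place of code of your own. Each camera call takes 0.05 s, during which the arm holds its last target. There are 200 camera calls.

TASK

Take the slotted shelf plate that leans against the front of the dry box and lean it instead, standing square on its edge, against the front of the upright metal rest beside the box, and let it go there. Then take the black grip on the box's lid, pull until the sticky seal breaks free, and hold the lid slightly open, with its front edge about 3 cm up, without throwing it wide open. Finish while still holding the lid there, and leave the other things on the worktop undisturbed.

Things in the scene. Friction and masses are not known exactly. Their poses are not given: they have to be found in the camera images.
- plate_centre (a point): centre of the loose shelf plate: flat bare-metal slab, slotted in its lower half; 150 mm tall (z axis, to its top edge), 90 mm wide (y), 10 mm thick (x), 0.2 to 0.4 kg. At the start it stands on the worktop and leans about 15 degrees against the front edge of the box's lid, x axis towards the box. Grip it across its thickness by the top edge, which is 32 mm higher than the lid's grip.
- shelf_plate: the same shelf plate; origin at the middle of its lower edge face, axes as for its centre
- plate_rest: fixed dark metal rest like a bookend: upright sheet 110 mm wide (y), 100 mm high, 4 mm thick; its front face lies at x = 0 and looks along -x (roughly to the robot); a low foot, up to 9 mm high, runs 92 mm back behind it. Origin on the worktop at the middle of the front face; worktop in front is free. Left or right of the box.
- rest_top (a point): middle of the top edge of the rest's front face, 100 mm over the worktop; axes as the rest
- lid_grip (a point): centre of the black upright grip fin on the dry box's lid: 44 mm long (x, front to back), 16 mm thick (y, grasp across this), 26 mm tall. When shut it is at z = 0.101, i.e. 21 mm over the lid's upper face, 28 mm above and 121 mm in front of the hinge axis. Turns with the lid.
- lid_hinge (a point): middle of the lid's hinge axis at the back of the dry box, 73 mm over the worktop; x runs from the front to the back of the box, y along the hinge. The box is fixed, white, 150 mm deep (x), 130 mm wide, 80 mm high with its metal lid (156 x 136 x 8 mm); its middle lies 79 mm in front of this point.
- dry_box_lid (a joint): opening angle of the lid in rad: 0 shut, grows as its front edge (157 mm from the hinge) rises; 0.2 rad is 3 cm. The seal resists with about 12 to 17 N of lift at the grip (up to 2 N m about the hinge), lid's weight included, until about 0.03 rad (4 mm at the grip), then lets go suddenly; from there only the lid's weight, 2 to 3 N at the grip, is to be held. Left alone the lid falls.
- petri_dish: bystander: shallow clear dish, 90 mm across and 15 mm high, near the front middle of the worktop; origin under its centre
- timer: bystander: small white timer, 46x68x64 mm, behind the work; origin under its centre
- jar_orange: bystander: large jar, 96 mm across and 108 mm high, behind the work; origin under its centre
- jar_red: bystander: smaller jar, 80 mm across and 75 mm high, behind the work to the right; origin under its centre
Mind the look-alikes: they are no part of the job. Of the things like the shelf_plate, leave any that is red; of the rest the larger one is meant.

How it is judged:
By the outcome, as a careful person would: the job done as asked, in the order asked, and still so for the second after the job is handed in, while the arm keeps its last pose, push and grip.
It also fails if it takes over 48 s, if anything falls off the work surface, if the arm or the gripper's body presses on something with over 40 N, if the wrist force passes 120 N, or if a joint passes its speed limit or range.

## Working session

There is one attempt and no reset: what is moved stays moved. The work goes in short steps, Python scripts to look and compute and a shell command to move; the robot and the scene stay as the last step left them, time stands still between calls to the robot, and variables do not carry over. Pictures are saved under pics/ and viewed, at most 10 in all, crops included, and the job is handed in when it is done.

```bash
mkdir -p pics; ls; cat > h.py <<'E'
import numpy as np, cv2
from station import robot
from scipy.spatial.transform import Rotation as Rn
def get(n):
    d=robot.get_image(n)
    for k in("intrinsics","dist","R","t"): d[k]=np.array(d[k],float)
    return d
def ray(d,px):
    u=cv2.undistortPoints(np.array([[px]],float),d["intrinsics"],d["dist"])[0,0]
    r=d["R"].T@np.array([u[0],u[1],1]); return -d["R"].T@d["t"].ravel(), r/np.linalg.norm(r)
def onz(d,px,z):
    c,r=ray(d,px); return c+r*(z-c[2])/r[2]
def tri(d1,p1,d2,p2):
    a,r=ray(d1,p1);b,s=ray(d2,p2)
    k=np.linalg.lstsq(np.c_[r,-s],b-a,rcond=None)[0]; A=a+r*k[0];B=b+s*k[1]
    return (A+B)/2, np.linalg.norm(A-B)
def proj(d,X):
    return cv2.projectPoints(np.array(X,float).reshape(-1,3),cv2.Rodrigues(d["R"])[0],d["t"],d["intrinsics"],d["dist"])[0][:,0]
def steps(dp,drot=None):
    s=robot.read_state(); R=Rn.from_euler('xyz',s["tool_rot"],degrees=True)
    print("d",np.round(R.inv().apply(dp)/40,3))
E
python3 - <<'E'
from h import *
import pickle
D={}
for n in("scene","top"):
    d=get(n);D[n]=d;cv2.imwrite(f"pics/{n}0.png",cv2.resize(d["img"][:,:,::-1],(800,600),interpolation=cv2.INTER_CUBIC))
    print(n,-d["R"].T@d["t"].ravel())
pickle.dump(D,open("D0.pkl","wb"))
print(robot.read_state())
E
```

```text
pics
scene [   41.55147951 -1163.17545593   895.4026652 ]
top [ 203.05114609 -167.20567655 1844.55227055]
{'time': 0.1, 'q': array([ 5.87784629e+01,  9.10979614e+00,  9.15623113e+01, -1.46605971e-03,
        7.94226305e+01, -1.20370693e+01]), 'joint_vel': array([-0.0418037 , -0.04518115, -0.24568914,  0.00786017, -0.0793703 ,
       -0.11940707]), 'effort': array([ 2.45264637e-04, -3.86501527e+01, -3.22961068e+01,  7.03441934e-02,
        3.38891661e-02, -5.98097631e-05]), 'position': array([188.68198311, 542.58278427, 213.73308773]), 'tool_rot': array([-1.79907045e+02, -1.83480565e-02,  1.60815788e+02]), 'ft_force': array([-0.05062465,  0.42171346, -0.59413588]), 'ft_torque': array([0.01033345, 0.03612523, 0.0013552 ]), 'gripper_force': 0.0, 'finger_gap': 91.9959365754682}
```

View pics/scene0.png

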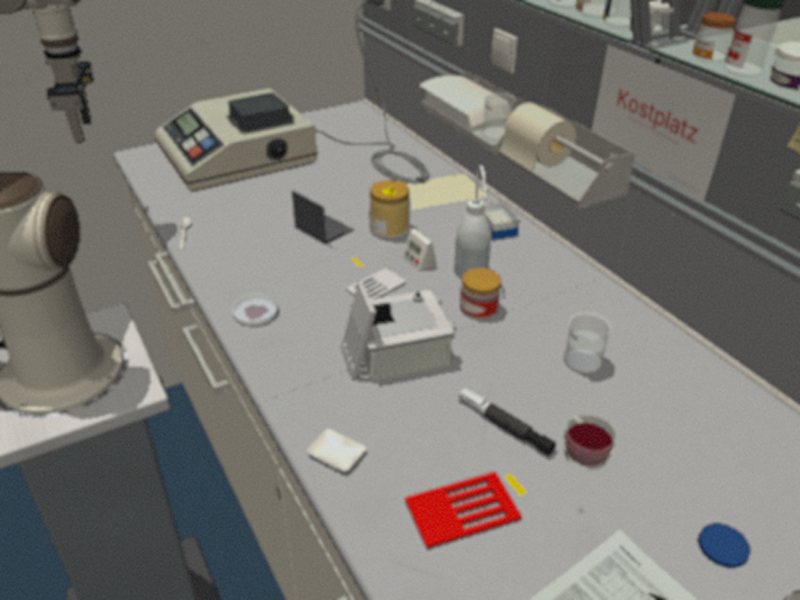

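View pics/top0.png

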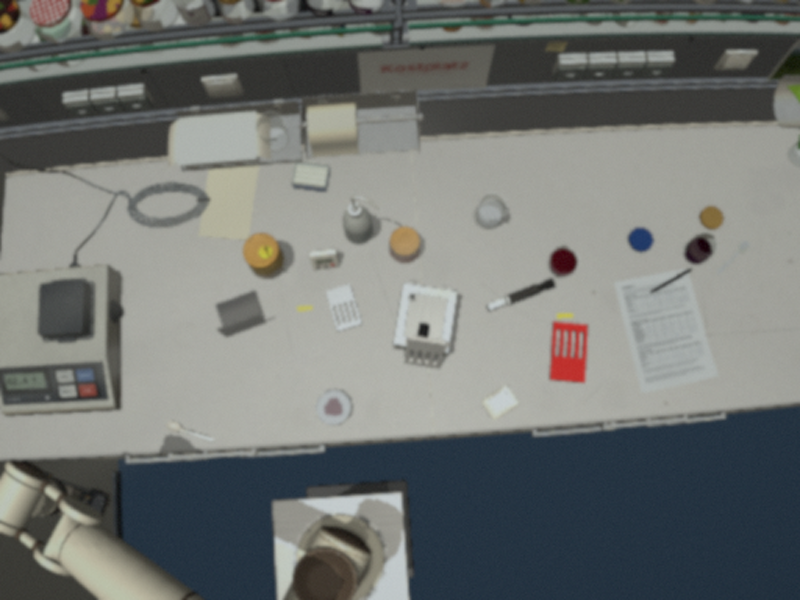

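The scene view shows the box around (405,335) with the plate leaning on its front at (357,335). The dark rest is at (318,220), with a small white look-alike lying at (378,285) and the red one at (463,510). I'll enlarge both views.

```bash
python3 - <<'E'
import pickle,cv2,numpy as np
D=pickle.load(open("D0.pkl","rb"))
s=D["scene"]["img"][:,:,::-1];t=D["top"]["img"][:,:,::-1]
def c(im,x,y,w,h): return cv2.resize(im[y:y+h,x:x+w],(400,300),interpolation=cv2.INTER_CUBIC)
A=c(s,213,175,80,60);B=c(s,180,115,60,45);C=c(t,235,175,80,60);E=c(t,130,175,60,45)
cv2.imwrite("pics/zoom0.png",np.vstack([np.hstack([A,B]),np.hstack([C,E])]))
E
```

```text
(no output)
```

View pics/zoom0.png

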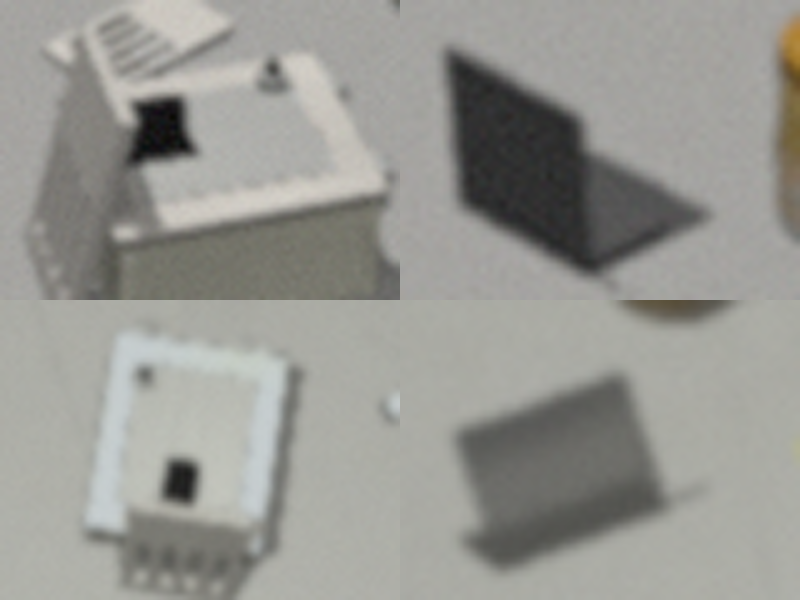

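The enlarged view shows the rest's front face with crop corners (447,50), (582,120), (597,270) and (462,205). The plate's top edge runs from about (82,30) to (130,122) in the scene crop and (125,505) to (253,525) in the top crop. The lid corners and fin are also clear.

```bash
python3 - <<'E'
import pickle
from h import *
D=pickle.load(open("D0.pkl","rb"));S=D["scene"];T=D["top"]
np.set_printoptions(precision=1,suppress=True)
def f(k,x,y):
    if k=='A': return S,((x+.5)/5+213-.5,(y+.5)/5+175-.5)
    if k=='B': return S,((x-400+.5)/6.667+180-.5,(y+.5)/6.667+115-.5)
    if k=='C': return T,((x+.5)/5+235-.5,(y-300+.5)/5+175-.5)
    return T,((x-400+.5)/6.667+130-.5,(y-300+.5)/6.667+175-.5)
for n,k,x,y,z in [("rest tl",'B',447,50,100),("rest tr",'B',582,120,100),("rest br",'B',597,270,0),("rest bl",'B',462,205,0),
 ("restT tl",'E',463,540,100),("restT tr",'E',662,500,100),("restT bl",'E',500,570,100),("foot bk l",'E',460,435,9),("foot bk r",'E',625,375,9),
 ("lid bl",'C',117,333,80),("lid br",'C',292,360,80),("lid fl",'C',87,532,80),("lid fr",'C',262,556,80),
 ("fin",'C',182,480,114),("plate topL",'C',125,507,146),("plate topR",'C',250,525,146),("plate botL",'C',122,585,0),("plate botR",'C',236,600,0),
 ("pl S far",'A',82,30,146),("pl S near",'A',132,122,146),("fin S",'A',160,100,114),
 ("lidS near fr",'A',115,235,80),("lidS near bk",'A',385,190,80)]:
    d,p=f(k,x,y); print(n,onz(d,p,z))
# sanity: petri, jar
E
```

```text
rest tl [568.1 256.5 100. ]
rest tr [599.1 152.2 100. ]
rest br [607.5 164.8   0. ]
rest bl [571.  262.9   0. ]
restT tl [568.1 256.  100. ]
restT tr [583.2 140.6 100. ]
restT bl [549.2 234.9 100. ]
foot bk l [651.8 278.7   9. ]
foot bk r [681.7 176.8   9. ]
lid bl [ 655.  -203.4   80. ]
lid br [ 624.  -336.2   80. ]
lid fl [ 501.6 -169.5   80. ]
lid fr [ 473.7 -300.2   80. ]
fin [ 530.  -242.9  114. ]
plate topL [ 506.9 -198.4  146. ]
plate topR [ 487.  -288.4  146. ]
plate botL [ 470.9 -194.2    0. ]
plate botR [ 452.5 -282.8    0. ]
pl S far [ 506.9 -199.4  146. ]
pl S near [ 491.7 -287.1  146. ]
fin S [ 533.8 -239.5  114. ]
lidS near fr [ 476.6 -293.8   80. ]
lidS near bk [ 623.7 -332.2   80. ]
```

```bash
cat >> h.py <<'E'
def frame(yaw,tilt,flip=0):
    "tool with y along horizontal dir yaw (deg), tilted back by tilt about the horizontal axis square to it"
    y,a=np.radians(yaw),np.radians(tilt); u=np.array([np.cos(y),np.sin(y),0]);k=np.array([0,0,1.])
    yt=u*np.cos(a)-k*np.sin(a); zt=-(u*np.sin(a)+k*np.cos(a)); return np.c_[np.cross(yt,zt),yt,zt]
def plan(p,R,s=None):
    "rows from present pose to TCP p, orientation R"
    s=s or robot.read_state(); R0=Rn.from_euler('xyz',s["tool_rot"],degrees=True); P=np.array(s["position"])
    d=R0.inv().apply(np.array(p)-P); r=(R0.inv()*Rn.from_matrix(R)).as_rotvec(degrees=True)
    print("d",np.round(d/40,3),"a",np.round(r/6,2),"rows",round(max(np.linalg.norm(d)/41.7,np.linalg.norm(r)/7.16),1))
E
python3 - <<'E'
import pickle
from h import *
np.set_printoptions(precision=1,suppress=True)
D=pickle.load(open("D0.pkl","rb"));S=D["scene"]
x0,y0,w,h=180,115,60,45
g=cv2.cvtColor(S["img"],cv2.COLOR_RGB2GRAY)[y0:y0+h,x0:x0+w]
g=cv2.resize(g,None,fx=8,fy=8,interpolation=cv2.INTER_CUBIC)
for th in (65,80,90):
    m=(g<th).astype(np.uint8); c=max(cv2.findContours(m,0,2)[0],key=cv2.contourArea)
    q=cv2.approxPolyDP(cv2.convexHull(c),14,True)[:,0]
    print(th,cv2.contourArea(c))
    for p in q:
        px=((p+.5)/8-.5)+[x0,y0]; print(p,onz(S,px,0),onz(S,px,100))
T=frame(-12.5,15); top=np.array([499.,-241,146])
plan(top-60*T[:,2]+[0,0,60],T)
E
```

```text
65 24733.5
[68 73] [634.  419.7   0. ] [567.9 242.9 100. ]
[209 150] [662.8 314.6   0. ] [593.4 149.5 100. ]
[251 306] [619.7 175.5   0. ] [555.1  26.  100. ]
[234 321] [607.6 167.7   0. ] [544.4  19.  100. ]
[ 82 240] [576.2 266.3   0. ] [516.5 106.7 100. ]
80 29116.0
[62 69] [633.1 425.    0. ] [567.  247.6 100. ]
[205 141] [664.8 323.5   0. ] [595.2 157.5 100. ]
[323 273] [660.6 185.4   0. ] [591.4  34.8 100. ]
[224 324] [602.7 167.5   0. ] [540.   18.9 100. ]
[ 86 248] [574.9 258.7   0. ] [515.4  99.9 100. ]
90 36827.0
[60 68] [632.6 426.4   0. ] [566.6 248.9 100. ]
[202 137] [665.1 327.8   0. ] [595.5 161.3 100. ]
[353 261] [677.2 188.2   0. ] [606.2  37.3 100. ]
[231 327] [604.3 163.7   0. ] [541.5  15.5 100. ]
[ 84 249] [573.8 258.4   0. ] [514.3  99.6 100. ]
d [-14.2 -15.9  -1.2] a [ 2.   1.8 13.8] rows 20.5
```

```bash
R='{"dx":-7,"dy":-8,"dz":-1.8,"ax":1,"ay":0.9,"az":6.9,"fingers":0.739}'; true
python3 -m inch '[{"dx":-14.2,"dy":-15.9,"dz":-1.2,"ax":2,"ay":1.8,"az":13.8,"fingers":0.739},{"dx":-14.2,"dy":-15.9,"dz":-1.2,"ax":2,"ay":1.8,"az":13.8,"fingers":0.739},{"dx":-14.2,"dy":-15.9,"dz":-1.2,"ax":2,"ay":1.8,"az":13.8,"fingers":0.739},{"dx":-14.2,"dy":-15.9,"dz":-1.2,"ax":2,"ay":1.8,"az":13.8,"fingers":0.739},{"dx":-14.2,"dy":-15.9,"dz":-1.2,"ax":2,"ay":1.8,"az":13.8,"fingers":0.739},{"dx":-14.2,"dy":-15.9,"dz":-1.2,"ax":2,"ay":1.8,"az":13.8,"fingers":0.739},{"dx":-14.2,"dy":-15.9,"dz":-1.2,"ax":2,"ay":1.8,"az":13.8,"fingers":0.739},{"dx":-14.2,"dy":-15.9,"dz":-1.2,"ax":2,"ay":1.8,"az":13.8,"fingers":0.739},{"dx":-14.2,"dy":-15.9,"dz":-1.2,"ax":2,"ay":1.8,"az":13.8,"fingers":0.739},{"dx":-14.2,"dy":-15.9,"dz":-1.2,"ax":2,"ay":1.8,"az":13.8,"fingers":0.739}]' 40
python3 -c "
from h import *
T=frame(-12.5,15);plan(np.array([499.,-241,146])-60*T[:,2]+[0,0,20],T)"
```

```text
time: 0.93
position: [348.8, 157.1, 238.0]
tool_rot: [-167.2, -1.5, 89.7]
ft_force: [1.4, 0.1, -1.1]
finger_gap: 27.2
gripper_force: 0.0
d [-10.02    4.104  -0.837] a [0.34 0.25 2.03] rows 10.4
```

```bash

python3 -m inch '[{"dx":-10,"dy":4.1,"dz":-0.84,"ax":0.34,"ay":0.25,"az":2,"fingers":0.739},{"dx":-10,"dy":4.1,"dz":-0.84,"ax":0.34,"ay":0.25,"az":2,"fingers":0.739},{"dx":-10,"dy":4.1,"dz":-0.84,"ax":0.34,"ay":0.25,"az":2,"fingers":0.739},{"dx":-10,"dy":4.1,"dz":-0.84,"ax":0.34,"ay":0.25,"az":2,"fingers":0.739},{"dx":-10,"dy":4.1,"dz":-0.84,"ax":0.34,"ay":0.25,"az":2,"fingers":0.739},{"dx":-10,"dy":4.1,"dz":-0.84,"ax":0.34,"ay":0.25,"az":2,"fingers":0.739},{"dx":-10,"dy":4.1,"dz":-0.84,"ax":0.34,"ay":0.25,"az":2,"fingers":0.739},{"dx":-10,"dy":4.1,"dz":-0.84,"ax":0.34,"ay":0.25,"az":2,"fingers":0.739},{"dx":-10,"dy":4.1,"dz":-0.84,"ax":0.34,"ay":0.25,"az":2,"fingers":0.739},{"dx":-10,"dy":4.1,"dz":-0.84,"ax":0.34,"ay":0.25,"az":2,"fingers":0.739}]'
python3 -c "
from h import *
T=frame(-12.5,15);plan(np.array([499.,-241,146])-30*T[:,2],T)"
```

```text
time: 1.77
position: [510.0, -227.0, 224.0]
tool_rot: [-165.0, -0.1, 78.0]
ft_force: [-0.2, 0.2, -0.1]
finger_gap: 23.9
gripper_force: 0.0
d [-0.404  0.316  1.184] a [-0.01  0.01  0.09] rows 1.2
```

```bash

python3 -m inch '[{"dx":-0.2,"dy":0.16,"dz":0.6,"az":0.09,"fingers":0.739},{"dx":-0.4,"dy":0.316,"dz":1.18,"az":0.09,"fingers":0.739},{"dx":-0.4,"dy":0.316,"dz":1.18,"az":0.09,"fingers":0.739},{"dx":-0.4,"dy":0.316,"dz":1.18,"az":0.09,"fingers":0.739}]'
python3 - <<'E'
from h import *
T=frame(-12.5,15);plan(np.array([499.,-241,146])+22*T[:,2],T)
s=get("scene");t=get("top")
a=cv2.resize(s["img"][150:240,200:300,::-1],(400,360),interpolation=cv2.INTER_CUBIC)
b=cv2.resize(t["img"][160:250,225:325,::-1],(400,360),interpolation=cv2.INTER_CUBIC)
cv2.imwrite("pics/hover.png",np.hstack([a,b]))
E
```

```text
d [-0.402  0.316  2.484] a [-0.01  0.01  0.09] rows 2.4invalid input at $[0]: expected keys ax, ay, az, dx, dy, dz, fingers
```

View pics/hover.png

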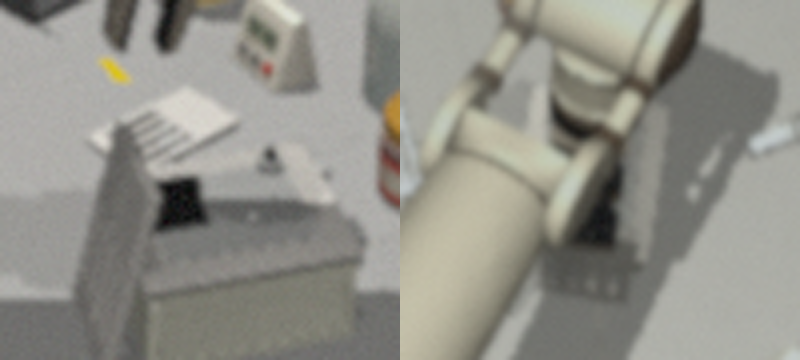

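The move was refused because every row needs all the keys. The view shows the plate unmoved (scene crop, top edge (122,125) to (155,190)) and the fingers still above it. Moving lower and checking again.

```bash

python3 -m inch '[{"dx":-0.2,"dy":0.16,"dz":0.6,"ax":0,"ay":0,"az":0.09,"fingers":0.739},{"dx":-0.4,"dy":0.316,"dz":1.6,"ax":0,"ay":0,"az":0.09,"fingers":0.739},{"dx":-0.4,"dy":0.316,"dz":1.6,"ax":0,"ay":0,"az":0.09,"fingers":0.739},{"dx":-0.4,"dy":0.316,"dz":1.6,"ax":0,"ay":0,"az":0.09,"fingers":0.739}]'
python3 - <<'E'
from h import *
T=frame(-12.5,15);plan(np.array([499.,-241,146])+22*T[:,2],T)
s=get("scene")
print(proj(s,[[499,-241,146],robot.read_state()["position"]]))
a=cv2.resize(s["img"][140:230,190:310,::-1],(800,600),interpolation=cv2.INTER_CUBIC)
cv2.imwrite("pics/hover2.png",a)
E
```

```text
time: 2.2
position: [500.4, -238.1, 157.8]
tool_rot: [-164.7, -0.1, 77.5]
ft_force: [0.3, -1.5, -0.3]
finger_gap: 24.1
gripper_force: 0.0
d [-0.079  0.062  0.839] a [-0.05 -0.01  0.  ] rows 0.8
[[233.38484282 189.15021471]
 [233.91714697 184.16486918]]
```

View pics/hover2.png

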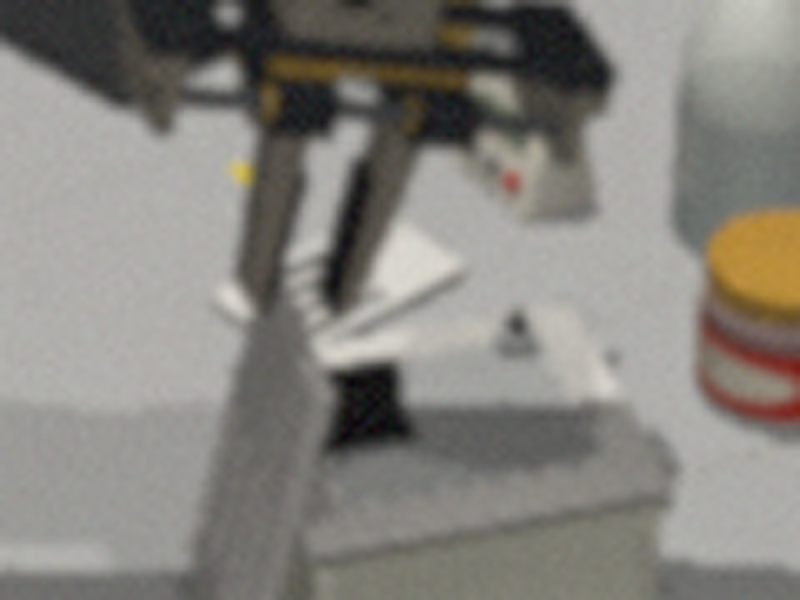

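The fingers straddle the plate's top edge: tips at about (258,300) and (342,305), top edge from (275,300) to (330,388). I'll descend with about a 2 mm shift towards the box, then close.

```bash

python3 -m inch '[{"dx":-0.08,"dy":0.11,"dz":0.2,"ax":0,"ay":0,"az":0,"fingers":0.739},{"dx":-0.08,"dy":0.11,"dz":0.4,"ax":0,"ay":0,"az":0,"fingers":0.739},{"dx":-0.08,"dy":0.11,"dz":0.6,"ax":0,"ay":0,"az":0,"fingers":0.739},{"dx":-0.08,"dy":0.11,"dz":0.82,"ax":0,"ay":0,"az":0,"fingers":0.739},{"dx":-0.08,"dy":0.11,"dz":0.82,"ax":0,"ay":0,"az":0,"fingers":0.739}]'

```

```text
time: 2.67
position: [496.1, -241.0, 124.9]
tool_rot: [-164.8, 0.0, 77.5]
ft_force: [-1.0, -0.6, -0.5]
finger_gap: 24.1
gripper_force: 0.0
```

```bash

python3 -m inch '[{"dx":0,"dy":0,"dz":0,"ax":0,"ay":0,"az":0,"fingers":0.8},{"dx":0,"dy":0,"dz":0,"ax":0,"ay":0,"az":0,"fingers":0.85},{"dx":0,"dy":0,"dz":0,"ax":0,"ay":0,"az":0,"fingers":1},{"dx":0,"dy":0,"dz":0,"ax":0,"ay":0,"az":0,"fingers":1},{"dx":0,"dy":0,"dz":0,"ax":0,"ay":0,"az":0,"fingers":1},{"dx":0,"dy":0,"dz":0,"ax":0,"ay":0,"az":0,"fingers":1}]' 45
python3 - <<'E'
from h import *
s=robot.read_state(); p=np.array(s["position"]);R=Rn.from_euler('xyz',s["tool_rot"],degrees=True).as_matrix()
plan(p+[-25*.976,25*.22,60],R)
E
```

```text
time: 3.17
position: [497.2, -242.0, 127.2]
tool_rot: [-165.0, 0.1, 77.5]
ft_force: [-2.3, 0.5, 3.8]
finger_gap: 9.7
gripper_force: 44.8
d [-0.    -0.993 -1.286] a [ 0. -0. -0.] rows 1.6
```

```bash

python3 -m inch '[{"dx":0,"dy":-0.2,"dz":-0.25,"ax":0,"ay":0,"az":0,"fingers":1},{"dx":0,"dy":-0.5,"dz":-0.64,"ax":0,"ay":0,"az":0,"fingers":1},{"dx":0,"dy":-0.99,"dz":-1.28,"ax":0,"ay":0,"az":0,"fingers":1},{"dx":0,"dy":-1.5,"dz":-2,"ax":0,"ay":0,"az":0,"fingers":1},{"dx":0,"dy":-1.5,"dz":-2,"ax":0,"ay":0,"az":0,"fingers":1},{"dx":0,"dy":-1.5,"dz":-2,"ax":0,"ay":0,"az":0,"fingers":1}]'
cat >> h.py <<'E'
def place(off,up,yaw=17.3,o=(585.5,207,0),tilt=12,L=130.3,lat=0):
    a=np.radians(tilt);T=frame(yaw,tilt);c=np.cos(np.radians(yaw));s=np.sin(np.radians(yaw));u=np.array([c,s,0]);v=np.array([-s,c,0])
    k=np.array([0,0,1.])
    p=np.array(o)+u*(-100*np.tan(a)-off)-5*(u*np.cos(a)-k*np.sin(a))+L*(u*np.sin(a)+k*np.cos(a))+k*up+v*lat
    print("tcp",np.round(p,1)); plan(p,T)
E
python3 -c "
from h import *
place(70,70)"
```

```text
time: 3.67
position: [462.4, -234.7, 222.0]
tool_rot: [-165.4, 0.2, 77.5]
ft_force: [0.1, 0.7, -3.4]
finger_gap: 10.1
gripper_force: 44.9
tcp [519.6 186.5 198.5]
d [10.591 -0.715  0.753] a [-0.43 -1.11 -4.84] rows 10.2
```

```bash

python3 -m inch '[{"dx":1,"dy":-0.07,"dz":0.07,"ax":-0.04,"ay":-0.1,"az":-0.4,"fingers":1},{"dx":2,"dy":-0.14,"dz":0.14,"ax":-0.08,"ay":-0.2,"az":-0.9,"fingers":1},{"dx":3,"dy":-0.2,"dz":0.2,"ax":-0.12,"ay":-0.32,"az":-1.4,"fingers":1},{"dx":4,"dy":-0.27,"dz":0.28,"ax":-0.16,"ay":-0.43,"az":-1.9,"fingers":1},{"dx":5,"dy":-0.34,"dz":0.35,"ax":-0.2,"ay":-0.54,"az":-2.4,"fingers":1},{"dx":6,"dy":-0.4,"dz":0.43,"ax":-0.25,"ay":-0.65,"az":-2.9,"fingers":1},{"dx":7,"dy":-0.48,"dz":0.5,"ax":-0.3,"ay":-0.76,"az":-3.4,"fingers":1},{"dx":8,"dy":-0.55,"dz":0.57,"ax":-0.34,"ay":-0.87,"az":-3.9,"fingers":1},{"dx":9,"dy":-0.62,"dz":0.64,"ax":-0.38,"ay":-1,"az":-4.4,"fingers":1},{"dx":9.8,"dy":-0.66,"dz":0.7,"ax":-0.41,"ay":-1.06,"az":-4.7,"fingers":1}]'
python3 -c "
from h import *
place(70,70)"
```

```text
time: 4.5
position: [512.9, 159.3, 196.6]
tool_rot: [-167.5, -0.5, 106.7]
ft_force: [0.7, -0.3, -2.9]
finger_gap: 9.8
gripper_force: 45.0
tcp [519.6 186.5 198.5]
d [ 0.604  0.337 -0.117] a [-0.08 -0.11 -0.09] rows 0.7
```

```bash

python3 -m inch '[{"dx":0.3,"dy":0.17,"dz":-0.06,"ax":-0.08,"ay":-0.1,"az":-0.09,"fingers":1},{"dx":0.6,"dy":0.33,"dz":-0.1,"ax":-0.08,"ay":-0.1,"az":-0.09,"fingers":1},{"dx":0.6,"dy":0.33,"dz":-0.1,"ax":-0.08,"ay":-0.1,"az":-0.09,"fingers":1},{"dx":0.6,"dy":0.33,"dz":-0.1,"ax":-0.08,"ay":-0.1,"az":-0.09,"fingers":1}]'
python3 - <<'E'
from h import *
place(20,15)
s=get("scene");t=get("top")
a=cv2.resize(s["img"][95:185,155:255,::-1],(400,360),interpolation=cv2.INTER_CUBIC)
b=cv2.resize(t["img"][160:250,105:205,::-1],(400,360),interpolation=cv2.INTER_CUBIC)
cv2.imwrite("pics/rest1.png",np.hstack([a,b]))
E
```

```text
time: 4.83
position: [520.0, 182.5, 198.9]
tool_rot: [-168.0, 0.1, 107.1]
ft_force: [-0.4, -0.7, -2.5]
finger_gap: 9.7
gripper_force: 45.0
tcp [567.3 201.3 143.5]
d [0.103 1.528 1.092] a [-0.    0.   -0.04] rows 1.8
```

View pics/rest1.png

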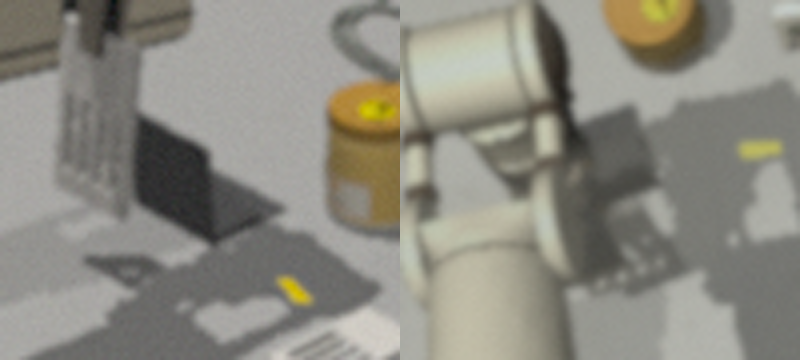

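The plate hangs in the grip in front of the rest: its bottom corners are at (58,185) and (125,218) in the scene crop, and the rest's near corner is at (210,155)/(215,238). I'll compare the held plate's corners with the prediction.

```bash

python3 - <<'E'
from h import *
s=get("scene");st=robot.read_state()
R=Rn.from_euler('xyz',st["tool_rot"],degrees=True).as_matrix();p=np.array(st["position"])
for sx in(-1,1):
  for sy in (-1,1):
    X=p+R@[sx*45,sy*5,130.3]; print(sx,sy,np.round(X),np.round((proj(s,X)[0]-[155,95]+.5)*4))
# rest model
c,sn=np.cos(np.radians(17.3)),np.sin(np.radians(17.3));o=np.array([585.5,207,0])
for z in(0,100):
  for y in(-55,55): X=o+[-sn*y,c*y,z]; print("rest",y,z,np.round((proj(s,X)[0]-[155,95]+.5)*4), np.round((proj(s,X)[0]-[180,115]+.5)*8))
E
```

```text
-1 -1 [503. 129.  73.] [118. 220.]
-1 1 [512. 132.  71.] [128. 218.]
1 -1 [477. 215.  73.] [ 52. 182.]
1 1 [486. 218.  71.] [ 61. 180.]
rest -55 0 [218. 249.] [235. 339.]
rest 55 0 [137. 205.] [ 74. 251.]
rest -55 100 [211. 150.] [223. 141.]
rest 55 100 [128. 109.] [57. 57.]
```

```bash

python3 - <<'E'
from h import *
import pickle
from scipy.optimize import least_squares
S=pickle.load(open("D0.pkl","rb"))["scene"]
ob=np.array([[56,60],[218,143],[235,324],[74,247]])/8+[180,115]-.5
L=[(55,100),(-55,100),(-55,0),(55,0)]
def X(q): c,s=np.cos(q[2]),np.sin(q[2]); return [[q[0]-s*y,q[1]+c*y,z] for y,z in L]
r=least_squares(lambda q:(proj(S,X(q))-ob).ravel(),[585,207,.3],x_scale=[1,1,.01])
print(r.x[:2],np.degrees(r.x[2]),np.round(r.fun,1))
o=(r.x[0],r.x[1],0)
place(20,15,np.degrees(r.x[2]),o);
E
```

```text
[586.24952798 210.28172418] 17.505396813355397 [-0.1 -0.7  0.4 -0.8 -0.1  1.3 -0.2  0.1]
tcp [568.1 204.5 143.5]
d [0.205 1.572 1.104] a [ 0.01 -0.01 -0.09] rows 1.9
```

```bash
sed -i 's/yaw=17.3,o=(585.5,207,0)/yaw=17.5,o=(586.2,210.3,0)/' h.py
python3 -m inch '[{"dx":0.1,"dy":0.5,"dz":0.4,"ax":0,"ay":0,"az":-0.05,"fingers":1},{"dx":0.2,"dy":1.1,"dz":0.8,"ax":0,"ay":0,"az":-0.09,"fingers":1},{"dx":0.2,"dy":1.57,"dz":1.1,"ax":0,"ay":0,"az":-0.09,"fingers":1},{"dx":0.2,"dy":1.57,"dz":1.1,"ax":0,"ay":0,"az":-0.09,"fingers":1},{"dx":0.2,"dy":1.57,"dz":1.1,"ax":0,"ay":0,"az":-0.09,"fingers":1}]'
python3 -c "
from h import *
place(6,-1)"
```

```text
time: 5.4
position: [567.5, 204.6, 142.8]
tool_rot: [-167.9, -0.1, 107.5]
ft_force: [-0.5, -0.1, -2.6]
finger_gap: 9.5
gripper_force: 45.0
tcp [581.4 208.8 127.5]
d [-0.004  0.435  0.298] a [-0.01 -0.01  0.  ] rows 0.5
```

```bash

python3 -m inch '[{"dx":0,"dy":0.2,"dz":0.05,"ax":0,"ay":0,"az":0,"fingers":1},{"dx":0,"dy":0.4,"dz":0.13,"ax":0,"ay":0,"az":0,"fingers":1},{"dx":0,"dy":0.43,"dz":0.2,"ax":0,"ay":0,"az":0,"fingers":1},{"dx":0,"dy":0.43,"dz":0.24,"ax":0,"ay":0,"az":0,"fingers":1},{"dx":0,"dy":0.43,"dz":0.27,"ax":0,"ay":0,"az":0,"fingers":1},{"dx":0,"dy":0.43,"dz":0.27,"ax":0,"ay":0,"az":0,"fingers":1}]'
python3 -c "
from h import *
place(0,0)"
```

```text
time: 5.9
position: [582.0, 210.1, 130.4]
tool_rot: [-168.1, -0.0, 107.6]
ft_force: [-0.9, -1.7, -1.6]
finger_gap: 9.5
gripper_force: 45.0
tcp [587.1 210.6 128.5]
d [-0.028  0.133  0.02 ] a [ 0.02 -0.    0.02] rows 0.1
```

```bash

python3 -m inch '[{"dx":0,"dy":0.01,"dz":0.03,"ax":0,"ay":0,"az":0,"fingers":1},{"dx":0,"dy":0.02,"dz":0.06,"ax":0,"ay":0,"az":0,"fingers":1},{"dx":0,"dy":0.02,"dz":0.06,"ax":0,"ay":0,"az":0,"fingers":1}]'

```

```text
time: 6.15
position: [582.5, 210.2, 130.1]
tool_rot: [-168.1, -0.0, 107.6]
ft_force: [-3.9, -1.9, 10.1]
finger_gap: 9.9
gripper_force: 45.1
```

```bash

python3 -m inch '[{"dx":0,"dy":0.04,"dz":-0.01,"ax":0,"ay":0,"az":0,"fingers":1},{"dx":0,"dy":0.08,"dz":-0.017,"ax":0,"ay":0,"az":0,"fingers":1},{"dx":0,"dy":0.12,"dz":-0.025,"ax":0,"ay":0,"az":0,"fingers":1},{"dx":0,"dy":0.12,"dz":-0.025,"ax":0,"ay":0,"az":0,"fingers":1}]'

```

```text
time: 6.48
position: [583.7, 210.7, 129.4]
tool_rot: [-167.6, -0.0, 107.6]
ft_force: [-12.8, -4.2, 12.8]
finger_gap: 9.7
gripper_force: 45.4
```

```bash

python3 - <<'E'
from h import *
s=get("scene")
cv2.imwrite("pics/rest2.png",cv2.resize(s["img"][90:180,160:280,::-1],(800,600),interpolation=cv2.INTER_CUBIC))
E
```

```text
(no output)
```

View pics/rest2.png

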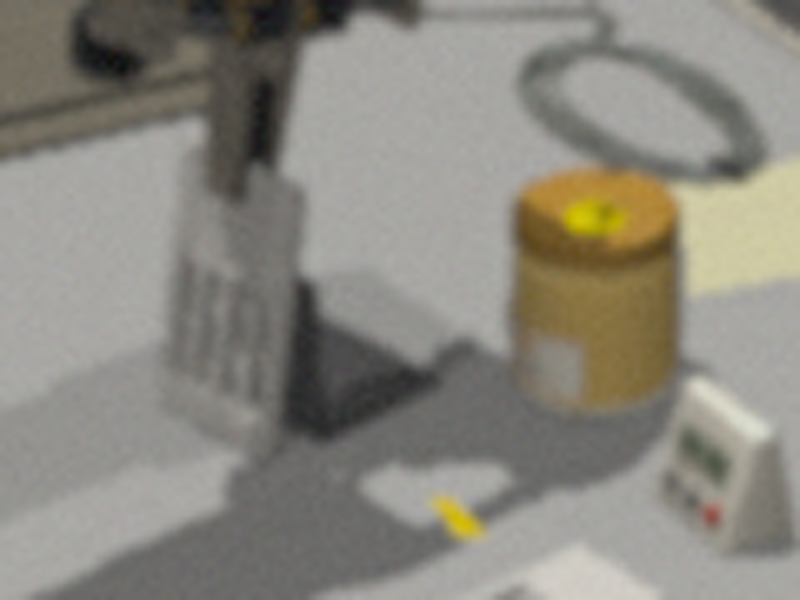

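The plate stands on the worktop (bottom edge (165,395) to (265,450)) with its back at the top of the rest, around (303,290). Releasing.

```bash

python3 -m inch '[{"dx":0,"dy":0,"dz":-0.01,"ax":0,"ay":0,"az":0,"fingers":0.86},{"dx":0,"dy":0,"dz":-0.01,"ax":0,"ay":0,"az":0,"fingers":0.82},{"dx":0,"dy":0,"dz":-0.01,"ax":0,"ay":0,"az":0,"fingers":0.78},{"dx":0,"dy":0,"dz":-0.01,"ax":0,"ay":0,"az":0,"fingers":0.74},{"dx":0,"dy":0,"dz":-0.01,"ax":0,"ay":0,"az":0,"fingers":0.72},{"dx":0,"dy":0,"dz":-0.01,"ax":0,"ay":0,"az":0,"fingers":0.72},{"dx":0,"dy":0,"dz":-0.01,"ax":0,"ay":0,"az":0,"fingers":0.72}]' 10

```

```text
time: 7.12
position: [587.1, 211.9, 127.8]
tool_rot: [-168.1, -0.1, 107.6]
ft_force: [-0.5, 0.0, -0.0]
finger_gap: 25.7
gripper_force: 0.0
```

Free and no contact. Retreat straight along the fingers.

```bash

python3 -m inch '[{"dx":0,"dy":0,"dz":-0.2,"ax":0,"ay":0,"az":0,"fingers":0.72},{"dx":0,"dy":0,"dz":-0.5,"ax":0,"ay":0,"az":0,"fingers":0.72},{"dx":0,"dy":0,"dz":-0.9,"ax":0,"ay":0,"az":0,"fingers":0.72},{"dx":0,"dy":0,"dz":-1.6,"ax":0,"ay":0,"az":0,"fingers":0.72},{"dx":0,"dy":0,"dz":-2.3,"ax":0,"ay":0,"az":0,"fingers":0.72},{"dx":0,"dy":0,"dz":-2.5,"ax":0,"ay":0,"az":0,"fingers":0.72},{"dx":0,"dy":0,"dz":-2.5,"ax":0,"ay":0,"az":0,"fingers":0.72}]'
python3 - <<'E'
from h import *
u=np.array([np.cos(np.radians(-12.6)),np.sin(np.radians(-12.6)),0]); 
T=frame(-12.6+90,0); print(T.round(2))
plan([531,-241,200],T)
T=frame(-12.6-90,0); plan([531,-241,200],T)
print(robot.read_state()["q"].round(1))
E
```

```text
time: 7.7
position: [608.9, 218.4, 229.7]
tool_rot: [-168.5, 0.0, 107.6]
ft_force: [0.6, -0.0, -0.2]
finger_gap: 25.5
gripper_force: 0.0
[[-0.98  0.22 -0.  ]
 [ 0.22  0.98 -0.  ]
 [ 0.    0.   -1.  ]]
d [-10.359  -5.076   1.788] a [-1.73 -1.   -9.93] rows 11.2
d [-10.359  -5.076   1.788] a [-1.15  2.   19.96] rows 16.8
[ 9.8 29.  65.6 -1.6 96.7 -7.8]
```

```bash

python3 -m inch '[{"dx":-10,"dy":-4.9,"dz":1,"ax":-1.73,"ay":-1,"az":-9.9,"fingers":0.457},{"dx":-10,"dy":-4.9,"dz":1,"ax":-1.73,"ay":-1,"az":-9.9,"fingers":0.457},{"dx":-10,"dy":-4.9,"dz":1,"ax":-1.73,"ay":-1,"az":-9.9,"fingers":0.457},{"dx":-10,"dy":-4.9,"dz":1,"ax":-1.73,"ay":-1,"az":-9.9,"fingers":0.457},{"dx":-10,"dy":-4.9,"dz":1,"ax":-1.73,"ay":-1,"az":-9.9,"fingers":0.457},{"dx":-10,"dy":-4.9,"dz":1,"ax":-1.73,"ay":-1,"az":-9.9,"fingers":0.457},{"dx":-10,"dy":-4.9,"dz":1,"ax":-1.73,"ay":-1,"az":-9.9,"fingers":0.457},{"dx":-10,"dy":-4.9,"dz":1,"ax":-1.73,"ay":-1,"az":-9.9,"fingers":0.457},{"dx":-10,"dy":-4.9,"dz":1,"ax":-1.73,"ay":-1,"az":-9.9,"fingers":0.457},{"dx":-10,"dy":-4.9,"dz":1,"ax":-1.73,"ay":-1,"az":-9.9,"fingers":0.457}]'
python3 - <<'E'
from h import *
T=frame(-12.6+90,0); plan([526,-242,140],T)
t=get("top");s=get("scene")
import pickle;pickle.dump((s,t),open("D1.pkl","wb"))
E
```

```text
time: 8.53
position: [543.7, -172.0, 224.7]
tool_rot: [-179.9, -0.5, 167.5]
ft_force: [0.6, -0.2, 0.6]
finger_gap: 50.3
gripper_force: 0.0
d [ 0.034 -1.799  2.123] a [-0.02 -0.08  0.01] rows 2.7
```

```bash

python3 -m inch '[{"dx":0.03,"dy":-0.8,"dz":0.6,"ax":0,"ay":-0.08,"az":0,"fingers":0.457},{"dx":0.03,"dy":-1.8,"dz":1.2,"ax":0,"ay":-0.08,"az":0,"fingers":0.457},{"dx":0.03,"dy":-1.8,"dz":2,"ax":0,"ay":-0.08,"az":0,"fingers":0.457},{"dx":0.03,"dy":-1.8,"dz":2,"ax":0,"ay":-0.08,"az":0,"fingers":0.457},{"dx":0.03,"dy":-1.8,"dz":2,"ax":0,"ay":-0.08,"az":0,"fingers":0.457}]'
python3 - <<'E'
from h import *
T=frame(-12.6+90,0); plan([526,-242,86],T)
s=get("scene")
a=cv2.resize(s["img"][140:230,205:305,::-1],(400,360),interpolation=cv2.INTER_CUBIC)
b=cv2.resize(s["img"][90:180,160:260,::-1],(400,360),interpolation=cv2.INTER_CUBIC)
cv2.imwrite("pics/fin.png",np.hstack([a,b]))
print((proj(s,[robot.read_state()["position"],[526,-242,114]])-[205,140]+.5)*4)
E
```

```text
time: 9.05
position: [525.9, -239.0, 143.9]
tool_rot: [-180.0, -0.3, 167.2]
ft_force: [0.2, 0.2, 0.5]
finger_gap: 49.7
gripper_force: 0.0
d [-0.026 -0.072  1.447] a [-0.   -0.04 -0.04] rows 1.4
[[151.9788456  185.06985473]
 [152.12044155 225.62068369]]
```

View pics/fin.png

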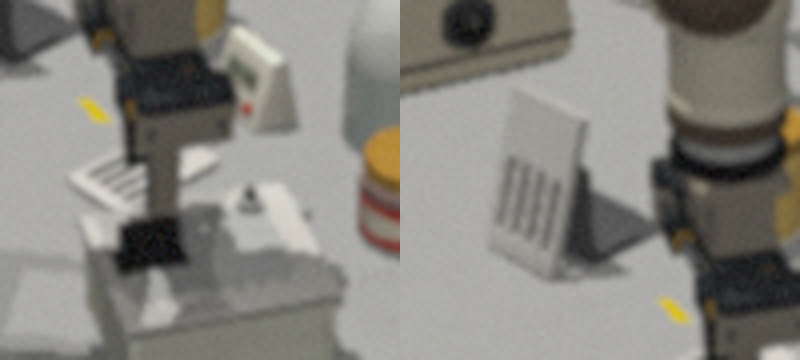

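The plate leans squarely on the rest (right crop, (490,240) to (585,120)). The fin at (150,243) sits right under the fingers at (160,190). Descending and gripping.

```bash

python3 -m inch '[{"dx":-0.02,"dy":-0.07,"dz":0.4,"ax":0,"ay":-0.04,"az":-0.04,"fingers":0.457},{"dx":-0.02,"dy":-0.07,"dz":0.8,"ax":0,"ay":-0.04,"az":-0.04,"fingers":0.457},{"dx":-0.02,"dy":-0.07,"dz":1.2,"ax":0,"ay":-0.04,"az":-0.04,"fingers":0.457},{"dx":-0.02,"dy":-0.07,"dz":1.43,"ax":0,"ay":-0.04,"az":-0.04,"fingers":0.457},{"dx":-0.02,"dy":-0.07,"dz":1.43,"ax":0,"ay":-0.04,"az":-0.04,"fingers":0.457},{"dx":-0.02,"dy":-0.07,"dz":1.43,"ax":0,"ay":-0.04,"az":-0.04,"fingers":0.457}]'

```

```text
time: 9.6
position: [528.8, -243.9, 90.7]
tool_rot: [-179.8, 0.4, 167.5]
ft_force: [0.5, 0.3, -0.1]
finger_gap: 50.0
gripper_force: 0.0
```

```bash

python3 -m inch '[{"dx":0,"dy":0,"dz":0,"ax":0,"ay":0,"az":0,"fingers":0.65},{"dx":0,"dy":0,"dz":0,"ax":0,"ay":0,"az":0,"fingers":0.75},{"dx":0,"dy":0,"dz":0,"ax":0,"ay":0,"az":0,"fingers":1},{"dx":0,"dy":0,"dz":0,"ax":0,"ay":0,"az":0,"fingers":1},{"dx":0,"dy":0,"dz":0,"ax":0,"ay":0,"az":0,"fingers":1},{"dx":0,"dy":0,"dz":0,"ax":0,"ay":0,"az":0,"fingers":1},{"dx":0,"dy":0,"dz":0,"ax":0,"ay":0,"az":0,"fingers":1}]' 55

```

```text
time: 10.18
position: [529.3, -240.3, 90.1]
tool_rot: [179.8, 0.4, 167.4]
ft_force: [3.4, 14.3, 4.9]
finger_gap: 15.7
gripper_force: 55.0
```

Gripped, with a sideways force of 14 N. I'll relieve that first, then start pulling gently along the hinge arc.

```bash

python3 -m inch '[{"dx":0,"dy":0.05,"dz":0,"ax":0,"ay":0,"az":0,"fingers":1},{"dx":0,"dy":0.09,"dz":0,"ax":0,"ay":0,"az":0,"fingers":1},{"dx":0,"dy":0.09,"dz":0,"ax":0,"ay":0,"az":0,"fingers":1},{"dx":-0.005,"dy":0.09,"dz":-0.03,"ax":0,"ay":0.1,"az":0,"fingers":1},{"dx":-0.01,"dy":0.09,"dz":-0.06,"ax":0,"ay":0.2,"az":0,"fingers":1},{"dx":-0.014,"dy":0.09,"dz":-0.086,"ax":0,"ay":0.29,"az":0,"fingers":1},{"dx":-0.014,"dy":0.09,"dz":-0.086,"ax":0,"ay":0.29,"az":0,"fingers":1}]'

```

```text
time: 10.77
position: [529.1, -240.2, 91.8]
tool_rot: [-179.9, -1.5, 167.4]
ft_force: [3.2, 3.7, -8.2]
finger_gap: 15.5
gripper_force: 55.0
```

```bash

python3 -m inch '[{"dx":-0.004,"dy":0,"dz":-0.02,"ax":0,"ay":0.05,"az":0,"fingers":1},{"dx":-0.008,"dy":0,"dz":-0.04,"ax":0,"ay":0.1,"az":0,"fingers":1},{"dx":-0.012,"dy":0,"dz":-0.06,"ax":0,"ay":0.16,"az":0,"fingers":1},{"dx":-0.016,"dy":0,"dz":-0.085,"ax":0,"ay":0.24,"az":0,"fingers":1},{"dx":-0.016,"dy":0,"dz":-0.085,"ax":0,"ay":0.24,"az":0,"fingers":1}]'

```

```text
time: 11.18
position: [530.1, -240.5, 96.0]
tool_rot: [-179.9, -2.9, 167.4]
ft_force: [3.7, 3.6, -5.2]
finger_gap: 15.8
gripper_force: 55.0
```

The seal broke gently (about 0.05 rad). Raising the lid to 0.2 rad.

```bash

python3 -m inch '[{"dx":-0.007,"dy":0,"dz":-0.04,"ax":0,"ay":0.14,"az":0,"fingers":1},{"dx":-0.014,"dy":0,"dz":-0.085,"ax":0,"ay":0.28,"az":0,"fingers":1},{"dx":-0.022,"dy":0,"dz":-0.13,"ax":0,"ay":0.42,"az":0,"fingers":1},{"dx":-0.03,"dy":0,"dz":-0.17,"ax":0,"ay":0.55,"az":0,"fingers":1},{"dx":-0.04,"dy":0,"dz":-0.21,"ax":0,"ay":0.69,"az":0,"fingers":1},{"dx":-0.05,"dy":0,"dz":-0.255,"ax":0,"ay":0.83,"az":0,"fingers":1},{"dx":-0.06,"dy":0,"dz":-0.3,"ax":0,"ay":0.97,"az":0,"fingers":1},{"dx":-0.072,"dy":0,"dz":-0.34,"ax":0,"ay":1.1,"az":0,"fingers":1},{"dx":-0.083,"dy":0,"dz":-0.38,"ax":0,"ay":1.24,"az":0,"fingers":1},{"dx":-0.092,"dy":0,"dz":-0.41,"ax":0,"ay":1.37,"az":0,"fingers":1}]'
python3 -m inch '[{"dx":0,"dy":0,"dz":0,"ax":0,"ay":0,"az":0,"fingers":1},{"dx":0,"dy":0,"dz":0,"ax":0,"ay":0,"az":0,"fingers":1},{"dx":0,"dy":0,"dz":0,"ax":0,"ay":0,"az":0,"fingers":1},{"dx":0,"dy":0,"dz":0,"ax":0,"ay":0,"az":0,"fingers":1}]'
python3 - <<'E'
from h import *
s=get("scene")
cv2.imwrite("pics/lid.png",cv2.resize(s["img"][90:240,160:360,::-1],(800,600),interpolation=cv2.INTER_CUBIC))
E
```

```text
time: 12.02
position: [534.3, -241.5, 112.1]
tool_rot: [-179.8, -11.2, 167.4]
ft_force: [3.2, 3.7, -4.8]
finger_gap: 15.7
gripper_force: 55.0
time: 12.35
position: [534.4, -241.5, 112.1]
tool_rot: [-179.8, -11.1, 167.4]
ft_force: [4.2, 3.2, -4.0]
finger_gap: 15.8
gripper_force: 55.0
```

View pics/lid.png

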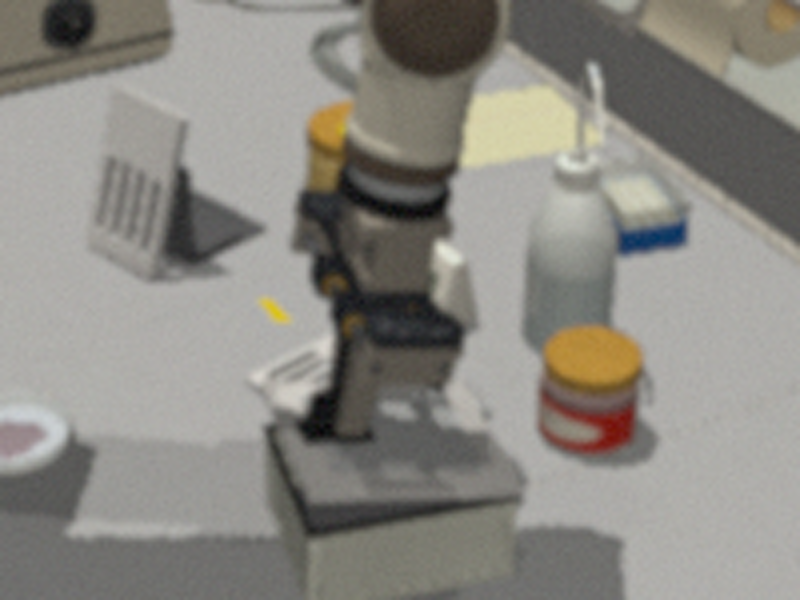

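The lid is open with a gap at its front edge of about 3 cm (around (320,520)). The fin is held, the plate leans on the rest at (135,185), and the bystanders haven't moved. Handing in.

```bash
python3 -c "
from station import robot
print(robot.finish_job())"
```

```text
the job is handed in; nothing more can be done
None
```

The job is handed in: the plate leans square against the rest and is released, and the lid's seal is broken with the lid held at about 0.2 rad (front edge about 3 cm up). No other objects appear disturbed in the final camera view; robot time was about 12.4 s.

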